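# Lock down the mop bucket's foot pedal

## Task

Put the spin-mop bucket's foot pedal away: press the sprung pedal down to its stop, then slide its red-tabbed bolt fully home into the brass keeper, so that the pedal stays locked down when you let go. Nobody has lined the keeper up with the stop, so let the pedal rise a little and feel for the slot, nudging the bolt gently and never ramming it against the keeper. Leave the other things on the table where they are.

Things in the scene. Friction and masses are not known exactly. Their poses are not given: they have to be found in the camera images.
- bucket: blue spin-mop bucket, 200 x 300 x 190 mm, fixed, with a blue base shoe and a foot pedal on its near side. Origin: on the table straight below the bolt; z up, +x to the bucket (its front wall is at x = 145 mm), +y to the brass keeper. The bolt runs along y at x = 0, its axis at z = 50 mm when the pedal is at its stop
- hinge (a point): the pedal's hinge axis (along y of the bucket frame), at x = 130, y = 0, z = 35 mm there. Pedal: dark steel plate 165 mm long from here toward -x, 165 mm wide (y -105 to 60 mm), 8 mm thick; a spring lifts its free end (5 N felt at the tab when raised, about 11 N at the stop), at the stop it lies level
- keeper: the keeper; this point is the underside of its fixed foot, at x = 0, y = 78, z = 10 mm in the bucket frame. On it stands the brass keeper plate (12 mm thick in y, 34 mm wide in x, top 97 to 116 mm above the table) with one slot 15 mm high for the bolt. Slot height is not measured: its centre lies 53 to 71 mm above the table, 3 to 21 mm over the bolt at the stop. Elsewhere the plate blocks the bolt
- knob (a point): grip point in the red tab on the bolt, 34 mm above the bolt's axis and 20 mm below the tab's top. Tab: 24 mm in x, 16 mm thick in y (the slide direction). The frame tilts with the pedal; at the stop the point is at z = 84 mm, 130 mm from the hinge. The track reaches 10 mm above the bolt's axis: keep fingertips over that. One grasp of the tab can both press the pedal and slide the bolt
- nose (a point): middle of the bolt's square-cut end; the bolt is a straight steel bar 11 mm high, 10 mm wide, 158 mm long; withdrawn it is 14 mm short of the keeper plate, home it stands 19 mm out beyond the plate
- pedal (a joint): pedal angle in rad: 0 raised (as the spring leaves it), 0.28 down at its stop. Locked by the bolt it rests between about 0.1 and 0.25
- bolt (a joint): bolt travel in m toward +y of the bucket frame: 0 withdrawn, 0.045 fully home; the nose meets the keeper plate at about 0.014. It stays where it is left (about 2.5 N of friction)
- dustpan: bystander: black plastic dustpan head, 170 x 190 x 70 mm, loose; origin under its centre
- caddy: bystander: white toilet-brush caddy, 110 mm across, 310 mm high, loose; origin under its centre
- spray: bystander: green bottle, 72 mm across, 210 mm high, loose; origin under its centre
- shoe_brush: bystander: bamboo shoe brush, 175 x 52 x 44 mm, long axis x, loose; origin under its centre
- polish: bystander: red shoe-polish tin, 72 mm across, 28 mm high, loose; origin under its centre
- rake: bystander: aluminium carpet-rake head, 190 x 210 x 22 mm, loose; origin on the table under its cross bar

How it is judged:
On the way, in this order (a step that is already met when the one before it is completed fails the run):
1. the pedal is pressed down to its stop, the bolt not yet in (value of joint pedal above 0.262 rad and value of joint bolt below 0.025 m), for 0.2 s.
2. the bolt is slid home with the pedal held down (value of joint bolt above 0.04 m and value of joint pedal above 0.08 rad), for 0.2 s.
At the end, for the whole second after the job is handed in: the bolt is home in the keeper (travel over 40 of 45 mm), the pedal is let go and stays locked down at rest (over 0.08 rad; free it would rise to 0), and no bystander has moved by more than 30 mm (all of step 2 and velocity of joint pedal between -0.05 and 0.05 rad/s); the robot touches nothing.
It fails at once if the keeper is pushed with more than 40 N (the bolt rammed against it) (contact force between keeper and anything else above 40 N).
It fails at once if a bystander is pushed more than 30 mm from its place (distance of any of dustpan, caddy, spray, shoe_brush, polish, rake from where it was at the start of the episode above 0.03 m).
It also fails if it takes over 58 s, if anything falls off the work surface, if the arm or the gripper's body presses on something with over 40 N, if the wrist force passes 120 N, or if a joint passes its speed limit or range.

## Robot

A 7-joint arm with a two-finger parallel gripper is mounted at the origin on the work surface. World frame = base frame: x ahead of the robot, y to its left, z up, the work surface at z = 0. Lengths are in m, angles in rad, forces in N, time in s.
With the tool pointing down it reaches from about 0.4 to 0.85 m from the base axis. Payload 10.4 kg.
Tool frame: the origin (TCP) lies at the very end of the fingers, on their centre line; the grasp point (between the pads) lies 19 mm behind it (manip.grip_point_offset is the distance from the TCP to the grasp point, in m); z points along the fingers, y is the line along which they close (so a half turn about z gives the same grasp; the last joint's range is limited). The gripper opens to 85 mm and grips with 20 to 120 N. Pads are 22 mm wide; open, the fingers measure 114 mm over their backs; the gripper's body (76 mm by 85 mm) begins 54 mm behind the grasp point. The pads swing forward as they close: fully open they stand 13 mm farther back than shut.
Start: joints at [-1.276, 0.332, -0.065, 1.46, 0.022, 1.35, -0.088], TCP at [0.195, 0.594, 0.231] pointing down, gripper open.
Joint ranges: [-2.6, 2.6], [-0.5, 2.12], [-1.47, 1.34], [0.16, 2.42], [-1.27, 4.41], [0.06, 2.06], [-2.6, 2.6]. Speed limits (rad/s): [2.22, 2.22, 2.79, 2.79, 3.14, 3.14, 3.14].

## Interface

Orientations are given as a unit quaternion [x, y, z, w].
In Python, from workcell import manip gives the robot as it stands. The module is installed in compiled form; this text tells all that it offers.
- The arm moves only by the tool step_arm, never from a script. Its argument "moves" is a list of rows, each a list of 7 numbers: the closure, from 0 (fully open) to 1 (shut), then the shift along the world's x, y, z in mm, then the turn, a rotation vector about the world's x, y, z in rad. In form: [[grip, tx, ty, tz, ax, ay, az], ...]. A call has 1 to 10 rows; each row is the pose to reach, as a shift and turn from the pose commanded when the call began; what a row does not reach only later rows make up. A row lasts 1/10 s, in which the tool goes at most 50 mm and 8.59 degrees, less where a joint would pass 70% of its speed; a pose out of reach is approached as far as the arm can. A call with a gripper value outside its range is refused whole. The fingers move at their own pace and stop on an object; "grip_force" is the grip in N (left out, the last holds). Time passes only in rows, so rows that repeat a pose let the fingers close. It gives the time, the measured TCP pose, the force, the opening and the grip force at its end, in the units of the state.
- manip.get_obs(): the state, without advancing time (a new reading comes with each control period).
- manip.camera(name): name is "scene" or "side" or "wrist"; returns a dict with "image" (384x512x3 uint8, blue, green, red), "K" (3x3 intrinsics, pixels), "rvec" (rotation vector, rad) and "tvec" (3), from world to camera coordinates, as OpenCV has them; the wrist camera has in their place "mount" (4x4, takes a point from camera to tool coordinates, whose origin is the TCP and whose axes are the flange's). Camera axes: x right, y down, z forward; pixel columns grow to the right and rows downward; lengths in m; the calibration is good to about 2 mm. A picture is of the moment at which its call begins: read the wrist's pose just before it. There is no depth.
- manip.hand_in(): hands the job in; it is judged then, once.
The state is a dict: "clock": time; "joint_pos": joint angles; "joint_velocities": joint speeds; "tau": joint torques, N m; "position": TCP position; "ee_rot": TCP orientation; "ft_force": force on the tool from outside, world axes, zero at the start; "torque": the same for the moment, N m; "grip_width": opening from 0.0 (shut) to 1.0 (fully open); "grasp_force": force on a finger pad.
Only numpy, scipy, OpenCV 4.12 (cv2) and the standard library are available. Lean on these libraries where they do the work, as an engineer would, in place of code of your own. Each camera call takes 0.05 s, during which the arm holds its last target. There are 200 camera calls.

## Working session

There is one attempt and no reset: what is moved stays moved. The work goes in short steps, Python scripts to look and compute and a tool call to move; the robot and the scene stay as the last step left them, time stands still between calls to the robot, and variables do not carry over. Pictures are saved under pics/ and viewed, at most 10 in all, crops included, and the job is handed in when it is done.

Besides the shell and the picture viewer there is one more tool, called after "Emit:" as a command line: name --pt "numbers of a row" for each row, then --argument value for the rest. step_arm: Moves the arm, as the interface text tells. Its arguments: {"type":"object","properties":{"moves":{"type":"array","items":{"type":"array","items":{"type":"number"}}},"grip_force":{"type":"number"}},"required":["moves"]}

```bash
mkdir -p pics; cat > h.py <<'E'
import numpy as np,cv2
from workcell import manip
from scipy.spatial.transform import Rotation as R
def cam(n):
    o=manip.get_obs(); c=manip.camera(n)
    if 'mount' in c:
        T=np.eye(4);T[:3,:3]=R.from_quat(o['ee_rot']).as_matrix();T[:3,3]=o['position']
        M=np.linalg.inv(T@c['mount']);c['R']=M[:3,:3];c['t']=M[:3,3]
    else:
        c['R']=cv2.Rodrigues(np.array(c['rvec'],float))[0];c['t']=np.array(c['tvec'],float).ravel()
    c['K']=np.array(c['K']);return c
def P(c): return c['K']@np.c_[c['R'],c['t']]
def ray(c,u):
    d=c['R'].T@np.linalg.inv(c['K'])@[u[0],u[1],1];return -c['R'].T@c['t'],d/np.linalg.norm(d)
def plane(c,u,z):
    o,d=ray(c,u);return o+d*(z-o[2])/d[2]
def tri(cs,us):
    A=np.zeros((3,3));b=np.zeros(3)
    for c,u in zip(cs,us):
        o,d=ray(c,u);M=np.eye(3)-np.outer(d,d);A+=M;b+=M@o
    x=np.linalg.solve(A,b);return x,[float(np.linalg.norm((np.eye(3)-np.outer(ray(c,u)[1],ray(c,u)[1]))@(x-ray(c,u)[0]))) for c,u in zip(cs,us)]
def proj(c,X):
    p=P(c)@np.r_[X,1];return p[:2]/p[2]
E
python3 - <<'E'
from h import *
import pickle
C={n:cam(n) for n in("scene","side","wrist")}
pickle.dump(C,open('c0.pkl','wb'))
for n in C: print(n,ray(C[n],(256,192)))
cv2.imwrite('pics/a.png',np.hstack([C['scene']['image'],C['side']['image']])[:, :])
for n in C: cv2.imwrite(f'pics/{n}0.png',cv2.resize(C[n]['image'],(768,576),interpolation=cv2.INTER_CUBIC))
E
```

```text
scene (array([ 1.55555134, -0.67069548,  1.00360177]), array([-0.66569501,  0.42512305, -0.61328668]))
side (array([-0.07622971, -0.58444426,  1.01696634]), array([ 0.49434298,  0.47006788, -0.73120531]))
wrist (array([0.1148227 , 0.61790089, 0.37269896]), array([ 0.32146487, -0.10562893, -0.94101162]))
```

View pics/scene0.png

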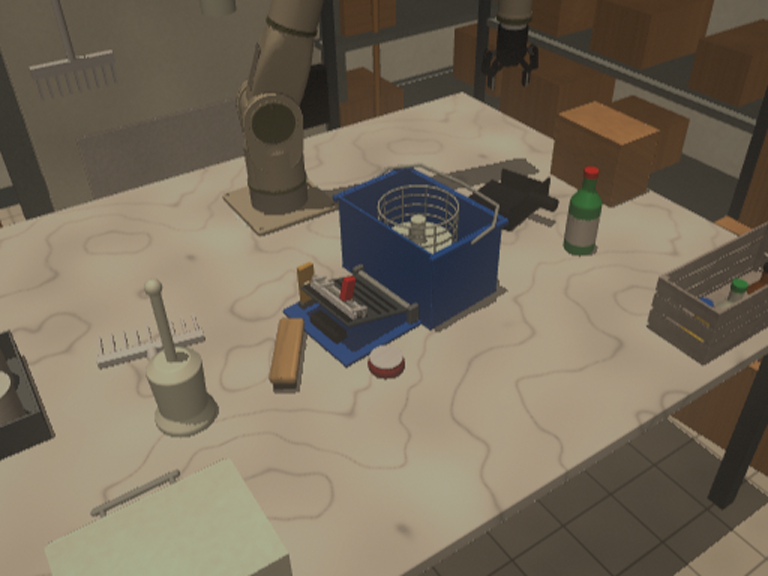

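View pics/side0.png

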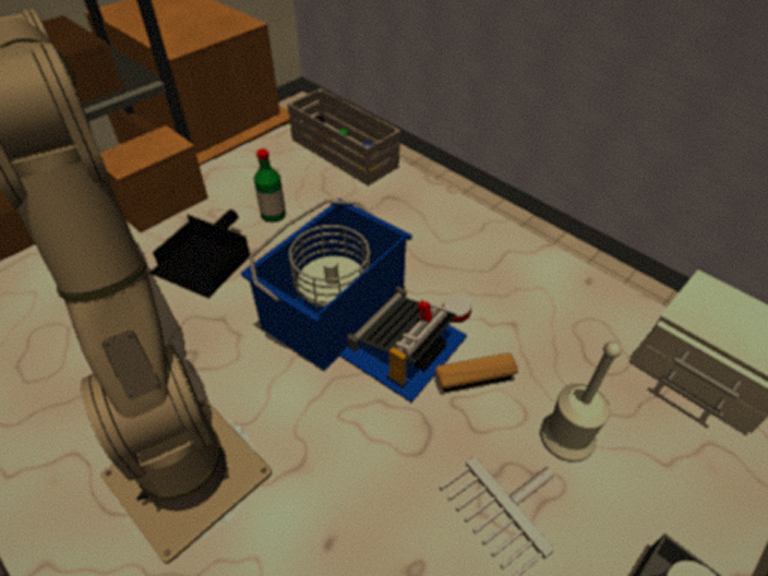

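The pedal is on the bucket's -y (world) side. The red tab is at scene (347,288) and side (425,311), and the brass keeper is at scene (305,283) and side (398,365). The polish tin and shoe brush are close by.

```bash
python3 - <<'E'
from h import *
import pickle
C=pickle.load(open('c0.pkl','rb'));s,d=C['scene'],C['side']
def red(c,roi,lo,hi):
    x0,y0,x1,y1=[int(v/1.5) for v in roi];h=cv2.cvtColor(c['image'],cv2.COLOR_BGR2HSV)[y0:y1,x0:x1].astype(int)
    H=h[...,0].copy();H[H>150]-=180
    m=((H>=lo)&(H<=hi)&(h[...,1]>130)&(h[...,2]>60)).astype(np.uint8)
    n,l,st,ce=cv2.connectedComponentsWithStats(m);i=1+np.argmax(st[1:,4])
    ys,xs=np.where(l==i);
    print(st[i]+[x0,y0,0,0,0])
    r=cv2.minAreaRect(np.c_[xs+x0,ys+y0].astype(np.float32));print('box',cv2.boxPoints(r).round(1).tolist())
    top=ys==ys.min()
    return ce[i]+[x0,y0]
a,b=red(s,(325,265,370,310),-10,5),red(d,(410,290,440,330),-10,5);print('tab',a,b,tri([s,d],[a,b]))
a,b=red(s,(290,255,320,310),8,25),red(d,(380,340,415,390),8,25);print('keeper',a,b,tri([s,d],[a,b]))
for n,u,v in [('shoeK',(285,312),(412,398)),('shoeN',(347,363),(466,336)),('rimK',(335,197),(322,317)),('rimN',(432,255),(410,237)),('rimFarK',(400,167),(246,273))]:
    print(n,tri([s,d],[np.array(u)/1.5,np.array(v)/1.5]))
o=[]
for c,(x0,y0,x1,y1) in((s,(180,160,300,250)),(d,(220,180,330,270))):
    o.append(cv2.resize(c['image'][y0:y1,x0:x1],None,fx=4,fy=4,interpolation=cv2.INTER_CUBIC)[:360,:440])
cv2.imwrite('pics/crop.png',cv2.resize(np.hstack([o[0],o[1]]),(800,327)) if 0 else np.vstack([o[0][:300],o[1][:300]]))
E
```

```text
[227 184  10  17 129]
box [[225.89999389648438, 199.5], [228.6999969482422, 182.89999389648438], [236.89999389648438, 184.3000030517578], [234.1999969482422, 200.89999389648438]]
[278 201  10  14  89]
box [[277.6000061035156, 201.89999389648438], [284.29998779296875, 199.39999389648438], [289.20001220703125, 212.39999389648438], [282.5, 214.89999389648438]]
tab [231.41860465 191.70542636] [283.07865169 206.8988764 ] (array([ 0.54746122, -0.11309099,  0.11456768]), [0.0005192109389074356, 0.0005192109389074165])
[198 175  11   6  27]
box [[197.60000610351562, 177.8000030517578], [207.1999969482422, 174.60000610351562], [208.1999969482422, 177.60000610351562], [198.60000610351562, 180.8000030517578]]
[259 231  12  24 180]
box [[259.0, 231.0], [270.0, 231.0], [270.0, 254.0], [259.0, 254.0]]
keeper [203.         177.51851852] [264.3        241.66111111] (array([ 0.41726596, -0.14651383,  0.09686596]), [0.006786391148328646, 0.006786391148328731])
shoeK (array([ 0.42049172, -0.19764471,  0.00490682]), [0.0006769896337313502, 0.0006769896337313311])
shoeN (array([ 0.6318879 , -0.17325299,  0.00555989]), [0.0025599770921093624, 0.0025599770921093242])
rimK (array([ 0.34394721, -0.01823898,  0.18918828]), [0.0011811265347765809, 0.0011811265347765412])
rimN (array([0.63990475, 0.020958  , 0.1883642 ]), [0.004713414287038745, 0.004713414287038719])
rimFarK (array([0.31127348, 0.17779247, 0.19021022]), [0.00321674775873877, 0.003216747758738713])
```

View pics/crop.png

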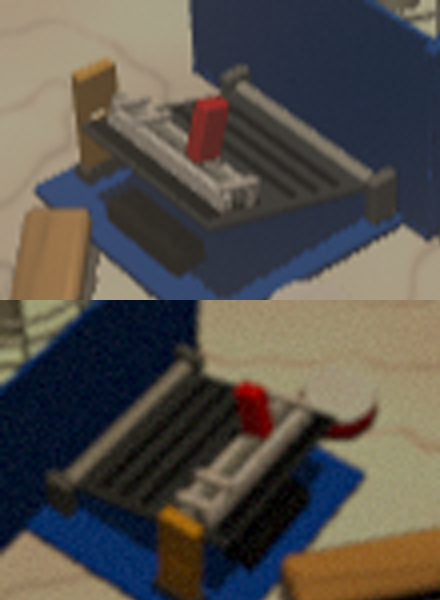

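```bash
cat >> h.py <<'E'
psi=np.radians(97.5)
def axes(p=None):
    p=psi if p is None else p
    return np.array([np.cos(p),np.sin(p),0]),np.array([-np.sin(p),np.cos(p),0])
def orient(th,sgn=1):
    bx,by=axes(); z=-(np.sin(th)*bx+np.cos(th)*np.array([0,0,1])); y=sgn*by
    return R.from_matrix(np.c_[np.cross(y,z),y,z])
def plan(pos,Rt):
    o=manip.get_obs();d=(Rt*R.from_quat(o['ee_rot']).inv()).as_rotvec()
    print('t',((pos-o['position'])*1e3).round(1),'r',d.round(4),'deg',np.degrees(np.linalg.norm(d)).round(1))
E
python3 - <<'E'
from h import *
import pickle
C=pickle.load(open('c0.pkl','rb'));s,d=C['scene'],C['side']
k,e=tri([s,d],[(203.7,177.5),(265.5,233.7)]);print('keepertop',k,e)
bx,by=axes();t=np.array([.5475,-.113,.117]);print('keeper-tab in bucket',(k-t)@bx,(k-t)@by)
o=manip.get_obs();print(o['position'],R.from_quat(o['ee_rot']).as_matrix().round(3).tolist())
for sg in(1,-1):
    Rt=orient(.28,sg);plan(t+[0,0,.02]-Rt.apply([0,0,.12]),Rt)
E
```

```text
keepertop [ 0.43171959 -0.14383656  0.11051677] [0.0008721154792817259, 0.0008721154792816475]
keeper-tab in bucket -0.01546037133547422 0.11881487120152702
[0.19522769 0.59343639 0.23072256] [[-0.95, 0.312, -0.0], [0.312, 0.95, -0.001], [-0.0, -0.001, -1.0]]
t [ 347.9 -673.6   21.6] r [-0.2119  0.2577  2.004 ] deg 116.4
t [ 347.9 -673.6   21.6] r [-0.2265 -0.1891 -1.1143] deg 66.0
```

Emit:
step_arm --pt "0 0 0 45 0 0 0" --pt "0 0 0 90 0 0 0" --pt "0 20 -20 130 0 0 -0.05" --pt "0 50 -50 155 0 0 -0.15" --pt "0 85 -80 165 0 0 -0.25" --pt "0 120 -110 170 0 0 -0.35" --pt "0 155 -140 170 0 0 -0.45" --pt "0 185 -175 170 0 0 -0.55" --pt "0 210 -215 170 0 0 -0.65" --pt "0 235 -255 170 0 0 -0.75"

```text
clock: 1.15
position: [0.4311, 0.3369, 0.401]
ee_rot: [0.511, 0.86, -0.0, -0.0]
ft_force: [0.8, 0.5, -0.0]
grip_width: 0.999
grasp_force: 0.0
```

Emit:
step_arm --pt "0 20 -40 0 0 0 -0.1" --pt "0 40 -80 0 0 0 -0.2" --pt "0 60 -120 0 0 0 -0.28" --pt "0 75 -160 0 0 0 -0.36" --pt "0 85 -200 0 0 0 -0.36" --pt "0 95 -245 0 0 0 -0.36" --pt "0 105 -290 0 0 0 -0.36" --pt "0 110 -335 0 0 0 -0.36" --pt "0 113 -380 0 0 0 -0.36" --pt "0 113 -410 0 0 0 -0.36"

```text
clock: 2.15
position: [0.5429, -0.075, 0.4013]
ee_rot: [0.656, 0.755, -0.0, 0.0]
ft_force: [1.0, 0.5, 0.0]
grip_width: 1.001
grasp_force: 0.0
```

```bash
python3 - <<'E'
from h import *
o=manip.get_obs();print(o['clock'],o['position'],o['joint_pos'],o['ft_force'])
t=np.array([.5475,-.113,.117]);Rt=orient(.28,-1);plan(t+[0,0,.02]-Rt.apply([0,0,.12]),Rt)
c=cam('wrist');cv2.imwrite('pics/w1.png',c['image']);print(proj(c,t))
E
```

```text
2.15 [ 0.54286618 -0.07496781  0.40129669] [-0.46941231  0.12761504  0.59704591  1.38400514 -0.07118516  1.65155762
  0.25779172] [0.97665608 0.54313743 0.02270367]
t [   0.3   -5.2 -149. ] r [-0.2768 -0.0377 -0.0087] deg 16.0
[255.53436154 169.5507285 ]
```

View pics/w1.png

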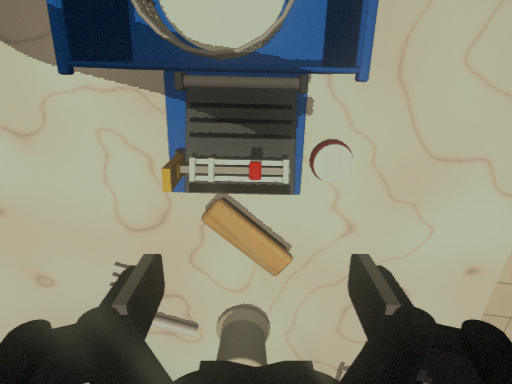

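The tab is at (255,170), which matches its projection. The rim's front edge runs from (62,72) to (365,78). I'll check the yaw from that edge and then plan the descent.

```bash
python3 - <<'E'
from h import *
c=cam('wrist');a,b=plane(c,(68,74),.19),plane(c,(365,78),.19);print(a,b,np.degrees(np.arctan2(*(b-a)[1::-1])),np.linalg.norm(a-b))
h=cv2.cvtColor(c['image'],cv2.COLOR_BGR2HSV).astype(int)[140:200,230:280]
m=((h[...,0]<6)|(h[...,0]>172))&(h[...,1]>130);ys,xs=np.where(m);u=(xs.mean()+230,ys.mean()+140);print(u,np.ptp(xs),np.ptp(ys),plane(c,u,.12),plane(c,u,.136))
print(plane(c,(192,158),.1),plane(c,(289,160),.1))
t=np.array([.5475,-.113,.117]);Rt=orient(.28,-1)
for d in(.07,0):
  # grasp 3mm above knob; grasp point 19mm behind tcp
  g=t+Rt.apply([0,0,-.003-d+.019]);plan(g,Rt)
E
```

```text
[ 0.34074351 -0.02273296  0.19      ] [0.6422376  0.01400172 0.19      ] 6.946797846867027 0.30372375888512704
(np.float64(255.76699029126215), np.float64(166.49514563106797)) 12 17 [ 0.5463703 -0.1131154  0.12     ] [ 0.54578895 -0.10874347  0.136     ]
[ 0.45745976 -0.11831557  0.1       ] [ 0.59179917 -0.10308641  0.1       ]
t [   3.1  -21.5 -232.6] r [-0.2762 -0.0369 -0.0042] deg 16.0
t [   5.6  -40.7 -299.9] r [-0.2762 -0.0369 -0.0042] deg 16.0
```

Emit:
step_arm --pt "0 0 0 -45 -0.1 0 0" --pt "0 1 -5 -90 -0.2 -0.02 0" --pt "0 2 -10 -135 -0.276 -0.037 -0.004" --pt "0 3 -15 -180 -0.276 -0.037 -0.004" --pt "0 3 -22 -233 -0.276 -0.037 -0.004" --pt "0 4 -28 -255 -0.276 -0.037 -0.004" --pt "0 4 -34 -275 -0.276 -0.037 -0.004" --pt "0 4 -38 -290 -0.276 -0.037 -0.004" --pt "0 4 -41 -300 -0.276 -0.037 -0.004" --pt "0 4 -41 -300 -0.276 -0.037 -0.004"

```text
clock: 3.25
position: [0.5466, -0.1121, 0.1002]
ee_rot: [0.65, 0.747, -0.093, 0.103]
ft_force: [-0.3, -0.2, -0.4]
grip_width: 1.002
grasp_force: 0.0
```

```bash
python3 - <<'E'
from h import *
c=cam('wrist');d=cam('side');cv2.imwrite('pics/w2.png',np.vstack([cv2.resize(c['image'],None,fx=.78,fy=.78)[:290],cv2.resize(d['image'][150:260,200:340],(399,300),interpolation=cv2.INTER_CUBIC)]))
E
```

```text
(no output)
```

View pics/w2.png

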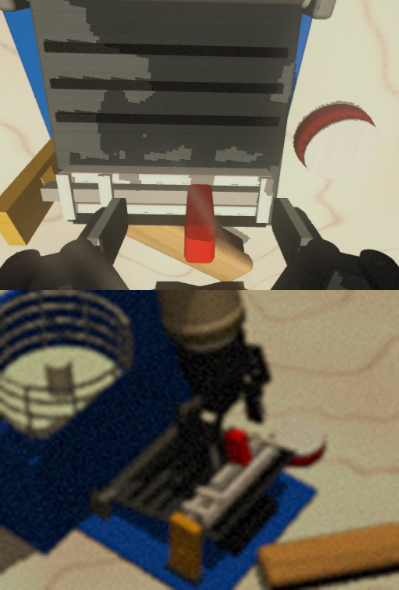

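The tab sits about mid-way between the open fingers, so I can close on it.

Emit:
step_arm --pt "0.6 0 0 0 0 0 0" --pt "1 0 0 0 0 0 0" --pt "1 0 0 0 0 0 0" --pt "1 0 0 0 0 0 0" --pt "1 0 0 0 0 0 0" --pt "1 0 0 0 0 0 0" --pt "1 0 0 0 0 0 0" --pt "1 0 0 0 0 0 0" --grip_force 70

```text
clock: 4.15
position: [0.5473, -0.1123, 0.1015]
ee_rot: [0.65, 0.747, -0.092, 0.104]
ft_force: [-1.6, 0.7, 4.5]
grip_width: 0.178
grasp_force: 68.0
```

```bash
cat >> h.py <<'E'
psi=np.radians(97)
# commanded-pose path: pedal from angle 0 to a, rotating the TCP about the hinge
def path(tcp0,a0,angs,hinge):
    bx,by=axes()
    for a in angs:
        # pressing: free end (-bx side) goes down -> rotation about -by*(a)
        r=R.from_rotvec(-by*(a-a0)); p=hinge+r.apply(tcp0-hinge)
        print(round(a,3),((p-tcp0)*1e3).round(1),r.as_rotvec().round(4))
E
python3 - <<'E'
from h import *
bx,by=axes();t=np.array([.5475,-.113,.117])
hinge=t+bx*.1114;hinge[2]=.035
o=manip.get_obs();print(o['position'],hinge,o['grip_width'],o['ft_force'],o['torque'])
path(o['position'],0,[.04,.08,.12,.16,.20,.24,.27,.28,.29],hinge)
E
```

```text
[ 0.54732071 -0.11229596  0.10147843] [ 0.53392376 -0.00243036  0.035     ] 0.1781364510504348 [-1.59854521  0.70480814  4.48796996] [ 0.34657804  0.38077824 -0.55867451]
0.04 [ 0.3 -2.6 -4.5] [ 0.0397  0.0049 -0.    ]
0.08 [ 0.6 -4.9 -9.1] [ 0.0794  0.0097 -0.    ]
0.12 [  0.9  -7.1 -13.7] [ 0.1191  0.0146 -0.    ]
0.16 [  1.1  -9.1 -18.5] [ 0.1588  0.0195 -0.    ]
0.2 [  1.3 -10.9 -23.3] [ 0.1985  0.0244 -0.    ]
0.24 [  1.5 -12.5 -28.2] [ 0.2382  0.0292 -0.    ]
0.27 [  1.7 -13.6 -31.9] [ 0.268   0.0329 -0.    ]
0.28 [  1.7 -14.  -33.2] [ 0.2779  0.0341 -0.    ]
0.29 [  1.8 -14.3 -34.4] [ 0.2878  0.0353 -0.    ]
```

Emit:
step_arm --pt "1 0.3 -2.6 -4.5 0.04 0.005 0" --pt "1 0.6 -4.9 -9.1 0.079 0.01 0" --pt "1 0.9 -7.1 -13.7 0.119 0.015 0" --pt "1 1.1 -9.1 -18.5 0.159 0.0195 0" --pt "1 1.3 -10.9 -23.3 0.1985 0.024 0" --pt "1 1.5 -12.5 -28.2 0.238 0.029 0" --pt "1 1.5 -12.5 -28.2 0.238 0.029 0"

```text
clock: 4.85
position: [0.5488, -0.1249, 0.073]
ee_rot: [0.657, 0.754, -0.011, 0.014]
ft_force: [-2.2, 3.3, 8.2]
grip_width: 0.17
grasp_force: 68.9
```

Emit:
step_arm --pt "1 0.2 -1.1 -3.7 0.03 0.004 0" --pt "1 0.2 -1.5 -5 0.04 0.005 0" --pt "1 0.2 -1.5 -5 0.04 0.005 0"

```text
clock: 5.15
position: [0.5495, -0.126, 0.0685]
ee_rot: [0.657, 0.754, 0.002, 0.0]
ft_force: [-1.1, 2.8, 7.7]
grip_width: 0.181
grasp_force: 69.0
```

Emit:
step_arm --pt "1 0 -0.2 -1 0 0 0" --pt "1 0 -0.3 -2 0 0 0" --pt "1 0 -0.3 -2 0 0 0"

```text
clock: 5.45
position: [0.5506, -0.1261, 0.068]
ee_rot: [0.656, 0.754, 0.003, 0.001]
ft_force: [-1.7, 4.4, 18.1]
grip_width: 0.175
grasp_force: 70.5
```

Emit:
step_arm --pt "1 0 -0.2 -1 0 0 0" --pt "1 0 -0.3 -2 0 0 0" --pt "1 0 -0.3 -2 0 0 0"

```text
clock: 5.75
position: [0.5522, -0.126, 0.0677]
ee_rot: [0.656, 0.755, 0.004, 0.002]
ft_force: [-2.7, 5.5, 29.1]
grip_width: 0.179
grasp_force: 72.2
```

Emit:
step_arm --pt "1 0 0 0 0 0 0" --pt "1 -0.1 1.5 5 -0.02 -0.002 0" --pt "1 -0.3 3 10 -0.06 -0.007 0" --pt "1 -0.6 5.5 18.4 -0.119 -0.015 0" --pt "1 -0.6 5.5 18.4 -0.119 -0.015 0"

```text
clock: 6.25
position: [0.55, -0.1205, 0.0842]
ee_rot: [0.654, 0.754, -0.038, 0.047]
ft_force: [3.3, -0.3, 4.9]
grip_width: 0.178
grasp_force: 68.9
```

Emit:
step_arm --pt "1 -2 -0.25 0 0 0 0" --pt "1 -4 -0.5 0 0 0 0" --pt "1 -6 -0.75 0 0 0 0" --pt "1 -8 -1 0 0 0 0" --pt "1 -9 -1.1 0 0 0 0" --pt "1 -10 -1.2 0 0 0 0" --pt "1 -10 -1.2 0 0 0 0"

```text
clock: 6.95
position: [0.5395, -0.1223, 0.0833]
ee_rot: [0.655, 0.753, -0.038, 0.046]
ft_force: [0.8, 1.9, 5.2]
grip_width: 0.181
grasp_force: 68.9
```

```bash
python3 - <<'E'
from h import *
s=cam('scene');d=cam('side')
cv2.imwrite('pics/k.png',np.vstack([cv2.resize(c['image'][y:y+50,x:x+90],None,fx=6,fy=6,interpolation=cv2.INTER_CUBIC) for c,x,y in((s,185,165),(d,240,205))]))
o=manip.get_obs();print(o['clock'],o['position'],o['ft_force'])
E
```

```text
7.05 [ 0.5395552  -0.12224598  0.08328601] [1.16983123 1.38438882 5.79453647]
```

View pics/k.png

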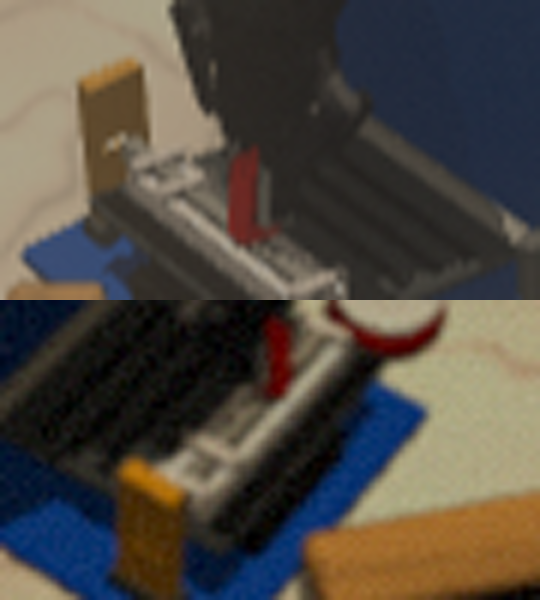

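The keeper's slot shows as a light gap at crop (118,140), with the bolt nose just to its right at (130,150). They look roughly level, so I'll nudge the bolt.

Emit:
step_arm --pt "1 -1 -0.12 0 0 0 0" --pt "1 -2 -0.25 0 0 0 0" --pt "1 -3 -0.37 0 0 0 0" --pt "1 -4 -0.5 0 0 0 0" --pt "1 -4 -0.5 0 0 0 0"

```text
clock: 7.55
position: [0.5355, -0.1227, 0.0833]
ee_rot: [0.655, 0.753, -0.038, 0.046]
ft_force: [2.0, 2.4, 5.6]
grip_width: 0.178
grasp_force: 68.9
```

Emit:
step_arm --pt "1 -1 -0.12 0 0 0 0" --pt "1 -2 -0.25 0 0 0 0" --pt "1 -2 -0.25 0 0 0 0"

```text
clock: 7.85
position: [0.5335, -0.123, 0.0833]
ee_rot: [0.655, 0.753, -0.038, 0.046]
ft_force: [1.6, 1.7, 5.9]
grip_width: 0.177
grasp_force: 68.9
```

Emit:
step_arm --pt "1 -1 -0.12 0 0 0 0" --pt "1 -2 -0.25 0 0 0 0" --pt "1 -3 -0.37 0 0 0 0" --pt "1 -3 -0.37 0 0 0 0"

```text
clock: 8.25
position: [0.5305, -0.1233, 0.0833]
ee_rot: [0.655, 0.753, -0.038, 0.046]
ft_force: [1.5, 2.3, 5.8]
grip_width: 0.179
grasp_force: 68.9
```

Emit:
step_arm --pt "1 -1 -0.12 0 0 0 0" --pt "1 -2 -0.25 0 0 0 0" --pt "1 -3 -0.37 0 0 0 0" --pt "1 -3 -0.37 0 0 0 0"

```text
clock: 8.65
position: [0.5275, -0.1237, 0.0833]
ee_rot: [0.655, 0.753, -0.038, 0.046]
ft_force: [1.8, 3.0, 5.6]
grip_width: 0.171
grasp_force: 68.9
```

Travel is now about 22 mm with no resistance, so the nose is in the slot. I'll slide the bolt home.

Emit:
step_arm --pt "1 -2 -0.25 0 0 0 0" --pt "1 -4 -0.5 0 0 0 0" --pt "1 -6 -0.75 0 0 0 0" --pt "1 -8 -1 0 0 0 0" --pt "1 -10 -1.2 0 0 0 0" --pt "1 -10 -1.2 0 0 0 0"

```text
clock: 9.25
position: [0.5174, -0.1249, 0.0832]
ee_rot: [0.655, 0.753, -0.038, 0.046]
ft_force: [0.7, 1.8, 5.4]
grip_width: 0.175
grasp_force: 68.9
```

Emit:
step_arm --pt "1 -2 -0.25 0 0 0 0" --pt "1 -4 -0.5 0 0 0 0" --pt "1 -6 -0.75 0 0 0 0" --pt "1 -8 -1 0 0 0 0" --pt "1 -9 -1.1 0 0 0 0" --pt "1 -10 -1.2 0 0 0 0" --pt "1 -10 -1.2 0 0 0 0"

```text
clock: 9.95
position: [0.5079, -0.1259, 0.0834]
ee_rot: [0.655, 0.753, -0.037, 0.046]
ft_force: [3.1, 2.4, 4.6]
grip_width: 0.183
grasp_force: 68.8
```

Emit:
step_arm --pt "1 -1 -0.12 0 0 0 0" --pt "1 -2 -0.25 0 0 0 0" --pt "1 -2 -0.25 0 0 0 0"

```text
clock: 10.25
position: [0.5078, -0.1257, 0.084]
ee_rot: [0.655, 0.754, -0.036, 0.048]
ft_force: [10.9, 4.9, 3.1]
grip_width: 0.176
grasp_force: 68.9
```

Motion stopped at about 42 mm with 11 N resisting. That's either the end stop or a snag, so I'll push a bit more and look.

Emit:
step_arm --pt "1 -1 -0.12 0 0 0 0" --pt "1 -1 -0.12 0 0 0 0"

```text
clock: 10.45
position: [0.5077, -0.1255, 0.0843]
ee_rot: [0.654, 0.754, -0.035, 0.048]
ft_force: [14.0, 5.1, 1.3]
grip_width: 0.175
grasp_force: 69.0
```

```bash
python3 - <<'E'
from h import *
s=cam('scene');d=cam('side')
w=cam('wrist')
cv2.imwrite('pics/k2.png',np.vstack([cv2.resize(c['image'][y:y+50,x:x+90],None,fx=6,fy=6,interpolation=cv2.INTER_CUBIC) for c,x,y in((s,185,165),(d,240,205))]))
cv2.imwrite('pics/w3.png',w['image'])
E
```

```text
(no output)
```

View pics/w3.png

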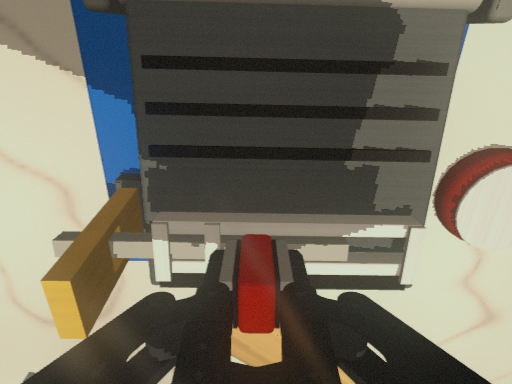

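View pics/k2.png

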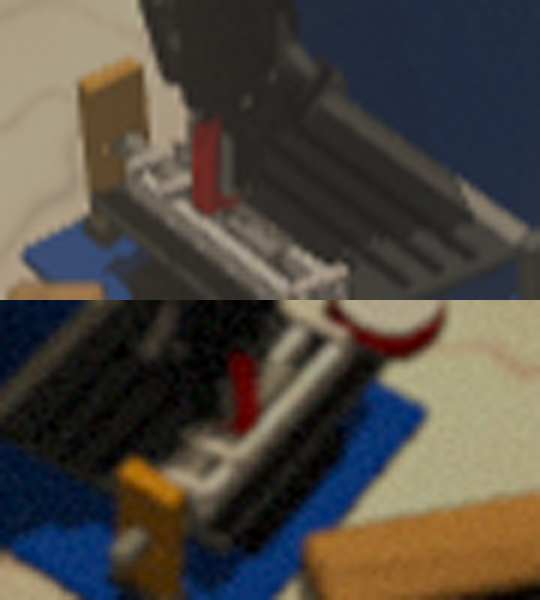

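The bolt goes through the keeper, with the nose at wrist pixel (56,244). I'll measure how far it stands out.

```bash
python3 - <<'E'
from h import *
w=cam('wrist');d=cam('side');bx,by=axes()
k=np.array([.4317,-.1438,.11])
n=plane(w,(56,244),.066);print('nose@z66',n,(n-k)@by*1e3)
n2,e=tri([w,d],[(56,244),(240+120/6,205+250/6)]);print('tri',n2,e,(n2-k)@by*1e3)
for u in((48,284),(124,190)):
    q=plane(w,u,.1105);print('keeper top outer corner',q,(n-q)@by*1e3)
for u in((79,338),(142,190)):
    q=plane(w,u,.1105);print('top inner?',q,(n-q)@by*1e3)
print('stub right', (plane(w,(152,243),.072)-n)@by*1e3)
E
```

```text
nose@z66 [ 0.39980167 -0.1480353   0.066     ] 32.17671989593133
tri [ 0.40448693 -0.1445453   0.0717529 ] [0.0015958219798867391, 0.001595821979886698] 27.10105783418554
keeper top outer corner [ 0.42168357 -0.1331147   0.1105    ] 23.537161038683962
keeper top outer corner [ 0.45409257 -0.08500384  0.1105    ] 61.567833107261464
top inner? [ 0.43132303 -0.16403139  0.1105    ] 29.336972204148218
top inner? [ 0.46041927 -0.08413563  0.1105    ] 67.95317651042923
stub right -54.881382574389896
```

The nose is 27–32 mm past the keeper's centre (25 expected when home), so the stop we hit is the end of travel. I'll relax, release and retreat along the tool axis.

Emit:
step_arm --pt "1 1 0.12 0 0 0 0" --pt "1 1.5 0.2 0 0 0 0" --pt "0.7 1.5 0.2 0 0 0 0" --pt "0.5 1.5 0.2 0 0 0 0" --pt "0.4 1.5 0.2 0 0 0 0" --pt "0.4 1.5 0.2 0 0 0 0" --pt "0.4 1.5 0.2 0 0 0 0"

```text
clock: 11.4
position: [0.5046, -0.1268, 0.0824]
ee_rot: [0.655, 0.753, -0.039, 0.045]
ft_force: [-0.1, -0.8, -0.0]
grip_width: 0.6
grasp_force: 0.0
```

Emit:
step_arm --pt "0.4 0 1 10 0 0 0" --pt "0.4 0 3 25 0 0 0" --pt "0.4 0 6 50 0 0 0" --pt "0.4 0 9 80 0 0 0" --pt "0.4 0 12 110 0 0 0" --pt "0.4 0 15 150 0 0 0" --pt "0.4 0 15 180 0 0 0" --pt "0.4 0 15 180 0 0 0" --pt "0.4 0 15 180 0 0 0"

```text
clock: 12.3
position: [0.505, -0.1117, 0.2633]
ee_rot: [0.655, 0.753, -0.038, 0.045]
ft_force: [-0.1, 0.4, -0.2]
grip_width: 0.598
grasp_force: 0.0
```

```bash
python3 - <<'E'
from h import *
w=cam('wrist');cv2.imwrite('pics/w4.png',w['image']);bx,by=axes()
h=cv2.cvtColor(w['image'],cv2.COLOR_BGR2HSV).astype(int)
m=(((h[...,0]<6)|(h[...,0]>172))&(h[...,1]>130)).astype(np.uint8)
n,l,st,ce=cv2.connectedComponentsWithStats(m)
for i in range(1,n):
    if st[i,4]>40:
        q=plane(w,ce[i],.1);print(st[i],ce[i],q,'travel~',(q-[.5465,-.113,0])@by*1e3)
E
```

```text
[367 116  22  37 106] [373.93396226 131.5       ] [ 0.61137519 -0.08238338  0.1       ] travel~ -68.12284653026366
[248 148  18  34 538] [256.3866171  165.30669145] [ 0.50838264 -0.13051996  0.1       ] travel~ 39.96838252405905
```

View pics/w4.png

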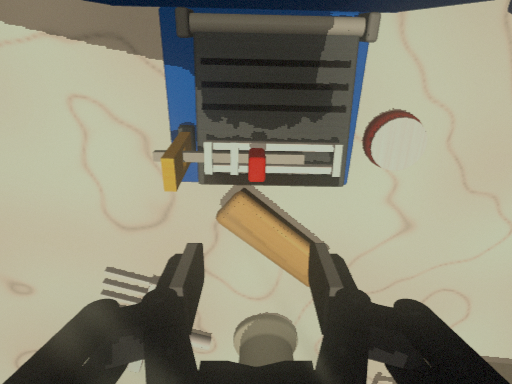

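The tab's travel measures only about 40 mm, within ±2 mm, which is too close to the limit. A finger may have touched the track bracket, so I'll regrasp about 10 mm higher, push again and watch the travel.

Emit:
step_arm --pt "0.4 1 0 -40 0 0 0" --pt "0.4 2 -3 -80 0 0 0" --pt "0.4 3 -8 -115 0 0 0" --pt "0.4 3 -11 -140 0 0 0" --pt "0.4 3 -13 -160 0 0 0" --pt "0.4 3 -14 -169 0 0 0" --pt "0.4 3 -14 -169 0 0 0"

```text
clock: 13.05
position: [0.5066, -0.1258, 0.0921]
ee_rot: [0.655, 0.753, -0.04, 0.044]
ft_force: [0.1, 0.4, 0.1]
grip_width: 0.602
grasp_force: 0.0
```

Emit:
step_arm --pt "0.7 0 0 0 0 0 0" --pt "1 0 0 0 0 0 0" --pt "1 0 0 0 0 0 0" --pt "1 0 0 0 0 0 0" --pt "1 0 0 0 0 0 0"

```text
clock: 13.55
position: [0.5085, -0.1256, 0.0944]
ee_rot: [0.655, 0.753, -0.038, 0.045]
ft_force: [-1.2, 0.7, 6.6]
grip_width: 0.177
grasp_force: 68.7
```

Emit:
step_arm --pt "1 -1 -0.12 0 0 0 0" --pt "1 -2 -0.25 0 0 0 0" --pt "1 -3 -0.37 0 0 0 0" --pt "1 -3 -0.37 0 0 0 0"

```text
clock: 13.95
position: [0.5077, -0.1255, 0.0949]
ee_rot: [0.655, 0.753, -0.036, 0.047]
ft_force: [10.7, 1.2, 0.9]
grip_width: 0.175
grasp_force: 68.4
```

Emit:
step_arm --pt "1 -1 -0.12 -1 0 0 0" --pt "1 -2 -0.25 -2 0 0 0" --pt "1 -2 -0.25 -3 0 0 0" --pt "1 -2 -0.25 -3 0 0 0"

```text
clock: 14.35
position: [0.5078, -0.1262, 0.0936]
ee_rot: [0.655, 0.753, -0.035, 0.049]
ft_force: [13.1, -0.1, 11.1]
grip_width: 0.176
grasp_force: 70.0
```

```bash
python3 - <<'E'
# nose protrusion past plate & tab travel, sub-pixel, from first and last wrist pictures along the bolt line
from h import *
a=cv2.imread('pics/w1.png');b=cv2.imread('pics/w4.png')
def prof(im,y0,y1,x0,x1): 
    g=cv2.cvtColor(im,cv2.COLOR_BGR2GRAY)[y0:y1,x0:x1].mean(0);return g.round().astype(int).tolist()
print(prof(a,172,177,180,300));print(prof(b,164,170,198,350))
E
```

```text
[80, 82, 84, 90, 91, 92, 96, 100, 99, 163, 180, 180, 179, 179, 156, 118, 116, 120, 120, 119, 118, 118, 116, 121, 119, 119, 119, 118, 166, 178, 178, 179, 178, 152, 118, 115, 118, 118, 117, 117, 118, 117, 118, 117, 117, 120, 122, 121, 121, 121, 119, 122, 119, 119, 116, 112, 115, 116, 114, 114, 115, 112, 111, 112, 111, 109, 109, 107, 99, 92, 86, 88, 89, 92, 89, 89, 90, 89, 88, 85, 76, 105, 111, 111, 111, 113, 111, 113, 113, 113, 117, 117, 118, 117, 117, 118, 116, 117, 117, 116, 116, 116, 114, 165, 179, 180, 179, 180, 152, 110, 90, 87, 86, 83, 75, 86, 88, 90, 90, 89]
[88, 95, 100, 100, 101, 94, 170, 190, 192, 192, 192, 192, 192, 190, 157, 166, 177, 177, 177, 178, 176, 176, 176, 176, 175, 176, 176, 176, 175, 174, 174, 174, 184, 191, 192, 192, 192, 192, 192, 178, 148, 160, 167, 168, 166, 167, 165, 165, 166, 149, 113, 89, 94, 96, 97, 97, 98, 97, 96, 99, 97, 97, 97, 97, 97, 91, 89, 121, 151, 161, 160, 160, 160, 160, 160, 160, 160, 159, 159, 160, 159, 159, 158, 157, 157, 158, 157, 157, 157, 156, 156, 155, 156, 154, 153, 155, 154, 153, 153, 155, 155, 154, 154, 154, 153, 153, 149, 147, 147, 146, 146, 146, 147, 146, 146, 144, 146, 144, 146, 143, 144, 143, 143, 144, 143, 144, 144, 144, 143, 142, 142, 141, 142, 125, 110, 175, 193, 192, 193, 192, 191, 192, 161, 113, 94, 94, 89, 87, 93, 96, 95, 145]
```

```bash
python3 - <<'E'
from h import *
a=cv2.imread('pics/w1.png');b=cv2.imread('pics/w4.png')
o=np.vstack([cv2.resize(a[145:200,155:311],(780,275),interpolation=cv2.INTER_CUBIC),cv2.resize(b[130:195,145:365],(780,230),interpolation=cv2.INTER_CUBIC)])
cv2.imwrite('pics/cmp.png',o)
E
```

```text
(no output)
```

View pics/cmp.png

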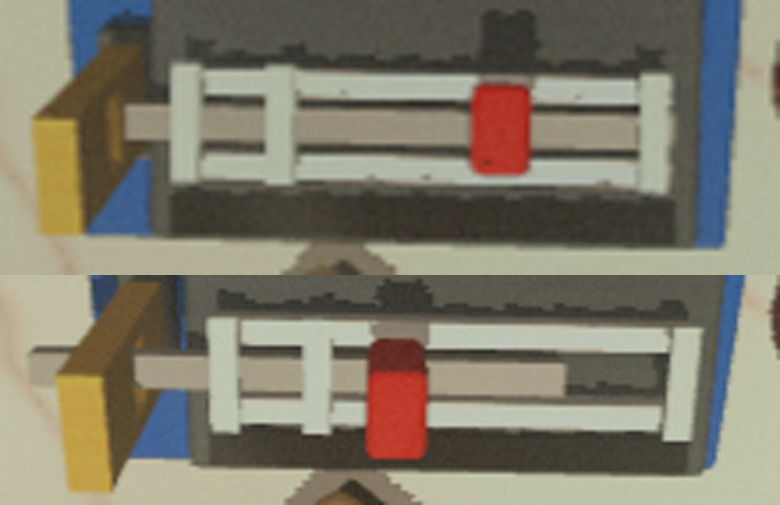

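The picture confirms the bolt is home. The bolt is 158 mm over 151 px, and from the slot's inner face (col 183) to the nose (col 153.5) it measures 31 mm, which is the 12 mm plate plus 19 mm out. It simply started about 5 mm advanced. I'll release again and retreat.

Emit:
step_arm --pt "1 2 0.2 1 0 0 0" --pt "1 4 0.4 3 0 0 0" --pt "0.7 4 0.4 3 0 0 0" --pt "0.5 4 0.4 3 0 0 0" --pt "0.4 4 0.4 3 0 0 0" --pt "0.4 4 0.4 3 0 0 0" --pt "0.4 4 0.4 3 0 0 0"

```text
clock: 15.05
position: [0.5067, -0.1259, 0.0934]
ee_rot: [0.655, 0.753, -0.039, 0.045]
ft_force: [-0.6, -0.9, 0.4]
grip_width: 0.6
grasp_force: 0.0
```

Emit:
step_arm --pt "0.4 0 1 10 0 0 0" --pt "0.4 0 3 25 0 0 0" --pt "0.4 0 6 50 0 0 0" --pt "0.4 0 9 80 0 0 0" --pt "0.4 0 12 110 0 0 0" --pt "0.4 0 15 150 0 0 0" --pt "0.4 0 15 170 0 0 0" --pt "0.4 0 15 170 0 0 0" --pt "0.4 0 15 170 0 0 0"

```text
clock: 15.95
position: [0.5069, -0.1109, 0.2639]
ee_rot: [0.655, 0.753, -0.038, 0.045]
ft_force: [0.2, -0.5, -0.6]
grip_width: 0.602
grasp_force: 0.0
```

```bash
python3 - <<'E'
from h import *
w=cam('wrist');bx,by=axes()
h=cv2.cvtColor(w['image'],cv2.COLOR_BGR2HSV).astype(int)
m=(((h[...,0]<6)|(h[...,0]>172))&(h[...,1]>130)).astype(np.uint8)
n,l,st,ce=cv2.connectedComponentsWithStats(m)
i=1+np.argmax(st[1:,4]);q=plane(w,ce[i],.1);t=(q-[.5465,-.113,0])@by*1e3
print(st[i],q,t,manip.get_obs()['clock'])
if t>38: print(manip.hand_in())
E
```

```text
[246 149  18  34 531] [ 0.50837214 -0.13055337  0.1       ] 39.982876995339645 16.0
the job is handed in; nothing more can be done
None
```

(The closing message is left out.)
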